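# Close the holding pen on its water crock

## Task

Move the water crock out of the gateway and well into the pen, right way up and clear of where the gate will shut. Then swing the gate shut without slamming it and press it until its sprung latch snaps in and it stays shut by itself; use no more force on the gate than it needs (20 N is already too much), and leave the white bottle, the jar and the basking stone where they are.

Things in the scene. Friction and masses are not known exactly. Their poses are not given: they have to be found in the camera images.
- pen: Open-topped pen fixed on the bench: wooden frame, clear panes, no floor, walls 12 mm thick, 140 mm high (posts 144). Origin on the bench, mid-gateway, in the pen's front; x axis into the pen, square to its front, y left, z up. Inside: x = 20 to 206 mm, y = -200 to 97 mm. Gateway open from y = -95 to 94 mm, no sill; front wall on from there to y = -207; nothing in front of the pen left of the hinge.
- gate (a joint): Gate angle (rad): 0 = parallel to the pen's front, grows as it opens outwards (to the pen's -x side), up to 1.9. Latched it rests anywhere from -0.10 to 0.11, differing each time: the strike is set in or out on each pen and is not measured. A hinge spring (0.25 N m per rad, neutral at 1.65 rad, some friction) swings it wide open when let go unlatched. Must not close faster than 2.5 rad/s.
- gate_hinge (a point): A point on the gate's upright hinge axis, 73 mm above the bench; it does not move with the gate. In the pen's frame: x = 12 mm, y = +85 mm (left end of the gateway).
- gate_push (a point): Place to push: outer face of the gate, 145 mm from the hinge axis, 115 mm above the bench; moves with the gate. Axes are the gate's: x = square to the panel, the way it moves when shutting; y from free edge to hinge; z up. The gate is a 12 mm thick wood-framed clear panel, 8 to 138 mm above the bench, free edge 165 mm from the hinge. Keep fingertips above 92 mm here (stop tab and latch case below).
- bowl_center (a point): Water crock: white ceramic open straight-sided round dish, 90 mm across, 42 mm high, wall 6 mm, 0.3 kg, standing on the bench in front of or in the gateway. The point is on its axis, half-way up (21 mm above its foot).
- spray_center (a point): White bottle, 56 mm across and 150 mm tall, standing on the bench left of the pen; the point is its centre, half-way up. Not to be disturbed.
- jar_center (a point): Amber jar, 60 mm across and 70 mm tall, standing on the bench to the right in front of the pen; the point is its centre, half-way up. Not to be disturbed.
- stone_center (a point): Grey basking stone, 76 mm across and 34 mm high, on the bench inside the pen in the right-hand part; the point is its centre, half-way up. Not to be disturbed.
- gate_edge (a point): Where the latch tongue leaves the gate: outer face, free edge, 45 mm up; axes as gate_push. The tongue sticks out 12 mm towards -y; slope on its +x side, square back. Its case stands 20 mm out from the face, 121 to 161 mm from the hinge, 32 to 58 mm up; a steel stop tab stands out 6 mm, 154 to 184 mm from the hinge, 76 to 88 mm up.
- strike_post (a point): Foot of the gate post (wood, 18 mm square) at the right end of the gateway, pen frame x = 14, y = -104 mm. It carries the strike, set up to 31 mm farther in or out: steel pin 45 mm up at y = -87, rubber stop 82 mm up. Some 0.1 rad before the latched angle the tongue's slope starts to ride over the pin (5 to 12 N at gate_push), then snaps out behind it. Some 0.02 rad on, the stop blocks the gate; force climbs fast.

How it is judged:
By the outcome, as a careful person would: the job done as asked, in the order asked, and still so for the second after the job is handed in, with the robot touching nothing.
It also fails if it takes over 67 s, if anything falls off the work surface, if the arm or the gripper's body presses on something with over 40 N, if the wrist force passes 120 N, or if a joint passes its speed limit or range.

## Robot

A 6-joint arm with a two-finger parallel gripper is mounted at the origin on the work surface. World frame = base frame: x ahead of the robot, y to its left, z up, the work surface at z = 0. Lengths are in m, angles in rad, forces in N, time in s.
With the tool pointing down it reaches from about 0.375 to 0.925 m from the base axis. Payload 5.7 kg.
Tool frame: the origin (TCP) lies midway between the tips of the shut fingers; the grasp point (between the pads) lies 19 mm behind it; z points along the fingers, y is the line along which they close (so a half turn about z gives the same grasp; the last joint's range is limited). The gripper opens to 88 mm and grips with 3 to 60 N. Pads are 20 mm wide; open, the fingers measure 115 mm over their backs; the gripper's body (75 mm by 178 mm) begins 61 mm behind the grasp point.
Start: joints at [-1.36, 0.359, 1.51, -0, 1.272, -0.115], TCP at [0.192, -0.568, 0.223] pointing down, gripper open.
Joint ranges: [-2.97, 2.97], [-1.01, 2.36], [0.21, 2.38], [-0.96, 4.11], [0.2, 2.71], [-2.98, 2.98]. Speed limits (rad/s): [2.39, 2.39, 3.14, 3.14, 3.14, 3.14].

## Interface

Orientations are given as a unit quaternion [x, y, z, w].
In Python, from bench import move_ptp, servo_line, goto_joints, move_gripper, sleep, inverse_kinematics, capture, PlanningError, close_job, spot_in, silhouettes, current_clock, current_joint_pos, current_qvel, current_joint_torque, current_position, current_orientation, current_force, current_torque, current_finger_gap, current_grip_force gives the robot as it stands. Calls block until the motion is done:
- move_ptp(position, orientation): joint-space move of the TCP to a pose.
- servo_line(position, orientation=None, rate=0.15, contact_N=None): straight line of the TCP; orientation=None keeps the orientation; rate is the mean speed in m/s. With contact_N (N) it stops when the force on the tool has changed by that much, and returns True; else False.
- goto_joints(angles): joint-space move.
- move_gripper(opening): finger opening in m; the grip force is fixed at half the most; returns when the fingers have stopped.
- sleep(seconds).
- inverse_kinematics(position, orientation): joint angles nearest the present ones, or None.
- capture(name): name is "scene" or "side" or "wrist"; returns a dict with "image" (420x560x3 uint8, blue, green, red), "range_z" (420x560 float32, m along the optical axis (not along the pixel's ray), 0 where there is no reading), "intrinsics" (3x3 intrinsics, pixels), "R" (3x3) and "t" (3): a world point X has camera coordinates R X + t. Camera axes: x right, y down, z forward; pixel columns grow to the right and rows downward; lengths in m; the calibration is good to about 2 mm. A picture is of the moment at which its call begins.
A pose or a line that the arm cannot do raises PlanningError and nothing moves.
- close_job(): hands the job in; it is judged then, once.
Trained networks look in the newest picture that a camera, given by its name, has taken for a name from the list of things; names that differ only in an ending like _2 or _b are one class to them, and where a whole thing is asked for, a point or a joint stands for the part that bears it (a point fixed in the world has none). Each returns a list of dicts, best first, with "conf" (0 to 1); they miss things now and then, are a little off and sometimes report something else, mostly with a low value. They report only what shows in the picture. A call takes as long as a camera call.
- spot_in(camera, query): "xy" ([column, row] in pixels, amid what is visible of it).
- silhouettes(camera, query): "region" (420x560 bool, what is visible of it) and "xy" ([column, row] in pixels, amid what is visible of it).
Readings, each from a call of its own:
- current_clock(): time.
- current_joint_pos(): joint angles.
- current_qvel(): joint speeds.
- current_joint_torque(): joint torques, N m.
- current_position(): TCP position.
- current_orientation(): TCP orientation.
- current_force(): force on the tool from outside, world axes, zero at the start.
- current_torque(): the same for the moment, N m.
- current_finger_gap(): finger opening in m.
- current_grip_force(): force on a finger pad.
Only numpy, scipy, OpenCV 4.12 (cv2) and the standard library are available. Lean on these libraries where they do the work, as an engineer would, in place of code of your own. Each camera call takes 0.05 s, during which the arm holds its last target. There are 200 camera calls.

## Working session

There is one attempt and no reset: what is moved stays moved. The work goes in short steps, each a Python script; the robot and the scene stay as the last script left them, time stands still between calls to the robot, and variables do not carry over. Pictures are saved under pics/ and viewed, at most 10 in all, crops included, and the job is handed in when it is done.

```bash
mkdir -p pics
cat > h.py <<'E'
import numpy as np, cv2
from bench import *
def back(c,uv,z):
    K=c["intrinsics"];p=np.array([(uv[0]-K[0,2])/K[0,0]*z,(uv[1]-K[1,2])/K[1,1]*z,z])
    return c["R"].T@(p-c["t"])
def ray_z(c,uv,h):
    o=c["R"].T@(-c["t"]);d=back(c,uv,1.)-o
    return o+d*(h-o[2])/d[2]
def cloud(c,reg):
    v,u=np.nonzero(reg&(c["range_z"]>0));z=c["range_z"][v,u];K=c["intrinsics"]
    p=np.stack([(u-K[0,2])/K[0,0]*z,(v-K[1,2])/K[1,1]*z,z],1)
    return (p-c["t"])@c["R"]
def proj(c,X):
    p=c["intrinsics"]@(c["R"]@np.array(X)+c["t"]);return p[:2]/p[2]
E
python3 - <<'E'
from h import *
np.set_printoptions(precision=3,suppress=True)
for n in("scene","side"):
    c=capture(n);cv2.imwrite(f"pics/{n}1.png",c["image"])
    print(n,"cam",-c["R"].T@c["t"])
    for q in("pen","gate","bowl_center","spray_center","jar_center","stone_center","strike_post","gate_edge","gate_push","gate_hinge"):
        for s in silhouettes(n,q)[:2]:
            P=cloud(c,s["region"]);print(q,round(s["conf"],2),np.round(s["xy"]),len(P),np.percentile(P,[2,50,98],axis=0).round(3).tolist() if len(P) else"")
print(current_clock())
E
```

```text
scene cam [ 1.058 -0.1    0.881]
pen 0.76 [296. 265.] 8753 [[0.46, -0.167, 0.002], [0.732, -0.016, 0.09], [0.794, 0.165, 0.142]]
gate 0.8 [338. 170.] 796 [[0.431, 0.139, 0.002], [0.515, 0.154, 0.093], [0.592, 0.189, 0.138]]
spray_center 0.64 [394. 226.] 926 [[0.677, 0.223, -0.001], [0.706, 0.24, 0.09], [0.722, 0.267, 0.149]]
jar_center 0.82 [196. 200.] 629 [[0.474, -0.234, 0.001], [0.511, -0.207, 0.06], [0.526, -0.18, 0.071]]
jar_center 0.61 [338. 168.] 815 [[0.432, 0.139, 0.012], [0.519, 0.153, 0.093], [0.592, 0.171, 0.138]]
stone_center 0.95 [254. 257.] 603 [[0.643, -0.121, 0.013], [0.677, -0.091, 0.028], [0.703, -0.06, 0.033]]
strike_post 0.71 [300. 265.] 8494 [[0.464, -0.167, 0.004], [0.739, -0.013, 0.091], [0.795, 0.164, 0.142]]
gate_edge 0.91 [335. 167.] 800 [[0.43, 0.139, 0.01], [0.515, 0.154, 0.093], [0.592, 0.172, 0.138]]
gate_push 0.78 [336. 166.] 866 [[0.429, 0.139, 0.01], [0.517, 0.154, 0.091], [0.592, 0.176, 0.138]]
gate_push 0.2 [297. 268.] 9010 [[0.456, -0.168, -0.001], [0.727, -0.018, 0.088], [0.794, 0.165, 0.142]]
gate_hinge 0.97 [339. 170.] 895 [[0.429, 0.139, -0.00
[... 686 characters left out ...]
 0.85 [353. 196.] 993 [[0.464, -0.227, 0.003], [0.489, -0.187, 0.045], [0.518, -0.176, 0.071]]
strike_post 0.92 [244. 262.] 23244 [[0.428, -0.162, 0.005], [0.647, 0.148, 0.085], [0.779, 0.189, 0.141]]
gate_edge 0.62 [305. 275.] 839 [[0.48, 0.022, 0.006], [0.523, 0.031, 0.026], [0.562, 0.075, 0.044]]
gate_push 0.98 [300. 315.] 6127 [[0.419, 0.144, 0.0], [0.493, 0.164, 0.08], [0.577, 0.198, 0.138]]
gate_push 0.5 [157. 332.] 2573 [[0.664, 0.237, 0.007], [0.68, 0.265, 0.087], [0.707, 0.28, 0.15]]
gate_hinge 0.7 [301. 313.] 6002 [[0.42, 0.147, 0.011], [0.494, 0.164, 0.082], [0.577, 0.198, 0.138]]
gate_hinge 0.63 [157. 328.] 2685 [[0.664, 0.203, 0.0], [0.68, 0.264, 0.084], [0.754, 0.28, 0.15]]
1.1
```

View pics/scene1.png

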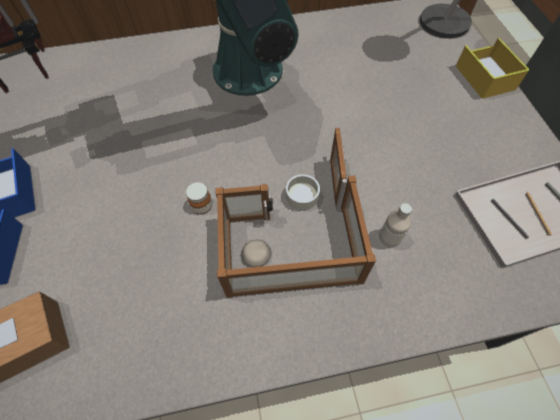

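View pics/side1.png

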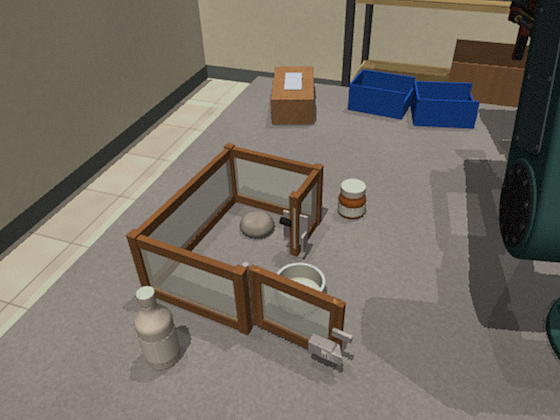

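The scene shows the crock at (303,190) in the gateway. The gate stands wide open from its hinge at (345,190), and the strike post is at (267,200). The jar is at (197,197), the bottle at (395,228) and the stone at (255,253). The side view agrees.

Run:
```python
from h import *
from scipy.optimize import least_squares
np.set_printoptions(precision=3,suppress=True)
rim=[];Pp=[];gate=[]
for n in("scene","side"):
    c=capture(n)
    P=cloud(c,np.ones((420,560),bool))
    m=(P[:,0]>.38)&(P[:,0]<.85)&(abs(P[:,1])<.22)
    P=P[m];top=P[(P[:,2]>.130)&(P[:,2]<.146)]
    Pp.append(top)
    b=P[(P[:,2]>.034)&(P[:,2]<.046)&(P[:,0]>.44)&(P[:,0]<.60)&(P[:,1]>-.05)&(P[:,1]<.11)];rim.append(b)
    print(n,len(top),len(b))
def topen(p,X):
    d=X[:,:2]-p[:2];c,s=np.cos(p[2]),np.sin(p[2]);return np.c_[c*d[:,0]+s*d[:,1],-s*d[:,0]+c*d[:,1]]
def res(p,X):
    q=topen(p,X);x,y=q.T
    seg=lambda a,lo,hi,b,v:np.hypot(np.maximum(0,np.maximum(lo-a,a-hi)),b-v)
    d=np.min([seg(x,14,212,y,103) if 0 else seg(x,.014,.212,y,.103),seg(x,.014,.212,y,-.206),seg(y,-.206,.103,x,.212),seg(y,-.206,-.104,x,.014)],axis=0)
    return np.maximum(0,d-.005)
for X in Pp+[np.vstack(Pp)]:
    best=min((least_squares(res,[.56,.05,t],args=(X,),loss="soft_l1",f_scale=.004) for t in(-.2,-.05,.1,.2)),key=lambda r:r.cost)
    print("pen",best.x,best.cost,np.mean(best.fun<.003))
p=best.x;np.save("pen.npy",p)
# gate: top pts in front of pen, left
A=np.vstack(Pp);q=topen(p,A);g=q[(q[:,0]<-.01)&(q[:,1]>.02)]
f=np.polyfit(g[:,0],g[:,1],1);print("gate pen-frame ext",g.min(0),g.max(0),"line",f)
def circ(s,X):return np.maximum(0,abs(np.hypot(X[:,0]-s[0],X[:,1]-s[1])-.042)-.003)
for X in rim+[np.vstack(rim)]:
    r=least_squares(circ,[.51,.03],args=(X,),loss="soft_l1",f_scale=.003);print("bowl",r.x,np.mean(r.fun<.003),topen(p,r.x[None]))
np.save("bowl.npy",r.x)
print("stone",topen(p,np.array([[.67,-.085]])),"jar",topen(p,np.array([[.495,-.206]])))
print(current_orientation())
```

```text
scene 2783 263
side 4362 414
pen [ 0.561  0.054 -0.057] 0.07958706497815661 0.7161336687028387
pen [0.541 0.051 0.04 ] 0.26619907152033834 0.39798257679963317
pen [ 0.55   0.052 -0.005] 0.3684211039869429 0.47655703289013296
gate pen-frame ext [-0.129  0.094] [-0.011  0.128] line [-0.181  0.099]
bowl [0.527 0.059] 0.9505703422053232 [[-0.023  0.007]]
bowl [ 0.533 -0.002] 0.24154589371980675 [[-0.017 -0.054]]
bowl [0.526 0.059] 0.6602658788774003 [[-0.024  0.006]]
stone [[ 0.12  -0.137]] jar [[-0.054 -0.259]]
[ 0.987  0.162 -0.    -0.   ]
```

Run:
```python
from h import *
from scipy.optimize import least_squares
np.set_printoptions(precision=3,suppress=True)
p=np.array([.561,.054,-.057]);b=np.array([.527,.059])
def topen(p,X):
    d=X[:,:2]-p[:2];c,s=np.cos(p[2]),np.sin(p[2]);return np.c_[c*d[:,0]+s*d[:,1],-s*d[:,0]+c*d[:,1]]
seg=lambda a,lo,hi,b,v:np.hypot(np.maximum(0,np.maximum(lo-a,a-hi)),b-v)
def res(p,X):
    x,y=topen(p,X).T
    return np.maximum(0,np.min([seg(x,.014,.212,y,.103),seg(x,.014,.212,y,-.206),seg(y,-.206,.103,x,.212),seg(y,-.206,-.104,x,.014)],axis=0)-.005)
al=[]
for n in("scene","side"):
    c=capture(n);P=cloud(c,np.ones((420,560),bool));P=P[(P[:,2]>.130)&(P[:,2]<.148)]
    q=topen(p,P);P=P[res(p,P)<.015];al.append(P)
    r=least_squares(res,p,args=(P,),loss="cauchy",f_scale=.002);print(n,len(P),r.x,np.mean(r.fun<.002))
    im=c["image"].copy();pr=r.x if n=="scene" else p
    W=lambda x,y,z:proj(c,[p[0]+np.cos(p[2])*x-np.sin(p[2])*y,p[1]+np.sin(p[2])*x+np.cos(p[2])*y,z]).astype(int).tolist()
    for a,bb in(((.008,.109),(.218,.109)),((.218,.109),(.218,-.212)),((.218,-.212),(.008,-.212)),((.008,-.212),(.008,-.095)),((.02,.097),(.206,.097)),((.206,.097),(.206,-.2))):
        cv2.line(im,W(*a,.14),W(*bb,.14),(0,255,0),1)
    for t in np.linspace(0,6.28,40):cv2.circle(im,proj(c,[b[0]+.045*np.cos(t),b[1]+.045*np.sin(t),.042]).astype(int).tolist(),1,(0,0,255),-1)
    cv2.imwrite(f"pics/fit_{n}.png",im)
    if n=="scene":s0=im[100:320,160:440]
    else:s1=im[130:350,110:390]
cv2.imwrite("pics/fit.png",cv2.resize(np.hstack([s0,s1]),(800,314)))
r=least_squares(res,p,args=(np.vstack(al),),loss="cauchy",f_scale=.002);print(r.x);np.save("pen.npy",r.x)
```

```text
scene 2540 [ 0.567  0.059 -0.104] 0.9070866141732283
side 3479 [ 0.562  0.063 -0.107] 0.8539810290313309
[ 0.564  0.061 -0.103]
```

View pics/fit.png

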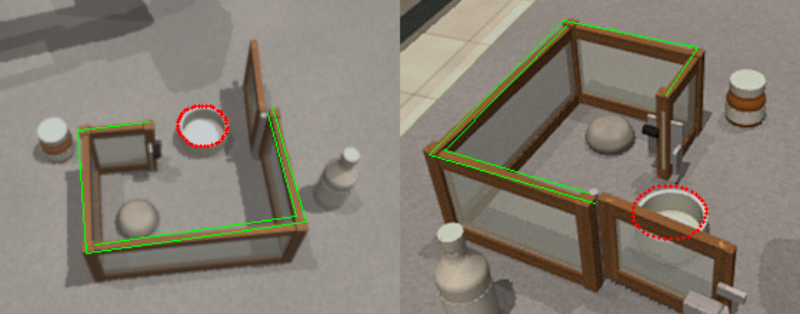

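The new fit (0.564, 0.061, yaw −0.104) replaces the older outline, which shows a small yaw error in the picture. The red crock circle lies on its rim. I'll grip the front rim, lift slightly and carry it straight in through the gateway.

```bash
cat >> h.py <<'E'
from scipy.spatial.transform import Rotation as Ro
pen=np.array([.564,.061,-.104])
def W(x,y,z):
    c,s=np.cos(pen[2]),np.sin(pen[2]);return [pen[0]+c*x-s*y,pen[1]+s*x+c*y,z]
def down(a):  # tool down, closing line along world heading a; half turn chosen by joint 6 margin
    y=np.array([np.cos(a),np.sin(a),0]);z=np.array([0,0,-1.]);return Ro.from_matrix(np.c_[np.cross(y,z),y,z]).as_quat()
E
python3 - <<'E'
from h import *
np.set_printoptions(precision=3,suppress=True)
g=np.array(W(-.0366-.042,-.006,0))
cands=[(abs(inverse_kinematics([g[0],g[1],.2],down(a))[5]),a) for a in(pen[2],pen[2]+np.pi) if inverse_kinematics([g[0],g[1],.2],down(a)) is not None]
print(cands);a=min(cands)[1];q=down(a);np.save("q.npy",q)
move_ptp([g[0],g[1],.2],q);move_gripper(.042)
print(servo_line([g[0],g[1],.017],q,rate=.12,contact_N=8),current_position(),current_force())
c=capture("side");cv2.imwrite("pics/g1.png",c["image"])
print(current_clock())
E
```

```text
[(np.float64(0.09222671242900082), np.float64(-0.104))]
False [0.486 0.063 0.018] [0.376 0.603 0.228]
6.35
```

View pics/g1.png

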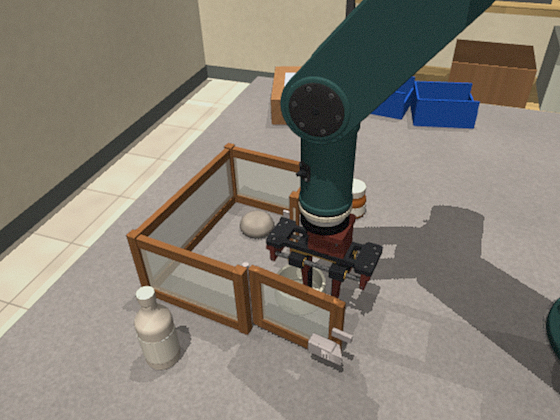

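The picture shows one finger inside the crock and one outside it (around (320,285)), with the body's long side along the closing line and clear of the gate. Now I'll grip and carry.

Run:
```python
from h import *
np.set_printoptions(precision=3,suppress=True)
q=np.load("q.npy")
move_gripper(0.0);print("gap",current_finger_gap(),current_grip_force())
p=current_position()
servo_line([p[0],p[1],.031],rate=.06);print("gap",current_finger_gap(),current_force())
t=W(.120-.042,.005,.031)
print(servo_line(t,q,rate=.10,contact_N=15))
print(servo_line([t[0],t[1],.016],q,rate=.04,contact_N=6),current_position(),current_force())
move_gripper(.042);p=current_position()
servo_line([p[0],p[1],.2],rate=.15)
move_gripper(0.0)
# back off in front of the pen, out of scene camera's view of the bowl
u=W(-.16,-.03,.22);move_ptp(u,q)
c=capture("scene");cv2.imwrite("pics/s2.png",c["image"])
P=cloud(c,np.ones((420,560),bool))
print("clock",current_clock(),[s["xy"] for s in spot_in("scene","bowl_center")][:1])
```

```text
gap 0.005855129948866739 29.86048563849181
gap 0.005596726163394876 [ 0.267 -0.183 -3.927]
False
True [0.642 0.058 0.017] [ 1.158 -0.268  3.102]
clock 13.3833 []
```

View pics/s2.png

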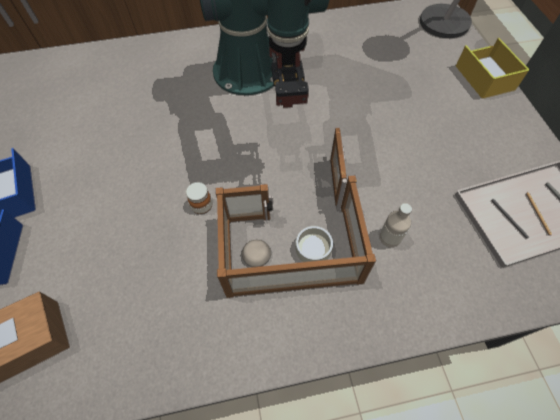

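The crock stands upright well inside the pen at (314,246), clear of the stone, and the jar and bottle have not moved. Next I'll measure the gate angle, put the shut fingers on its outer (left) side and swing it most of the way.

```bash
cat >> h.py <<'E'
R=.145
def gate_pose(th,d,z=.103):
    x=.012-R*np.sin(th)-d*np.cos(th);y=.085-R*np.cos(th)+d*np.sin(th)
    return W(x,y,z),down(pen[2]+np.pi/2-th)
def fn(th): # force on tool along outward normal (gate pushing back)
    a=pen[2];n=np.array([-np.cos(th),np.sin(th)]);n=np.array([np.cos(a)*n[0]-np.sin(a)*n[1],np.sin(a)*n[0]+np.cos(a)*n[1]])
    return float(np.dot(np.array(current_force())[:2],n))
def gate_angle(cam="side",lo=.1,hi=.15):
    c=capture(cam);s=silhouettes(cam,"gate")
    if not s:return None
    P=cloud(c,s[0]["region"]);P=P[(P[:,2]>lo)&(P[:,2]<.14)&(P[:,0]<.62)]
    v=cv2.fitLine(P[:,:2].astype(np.float32),cv2.DIST_HUBER,0,.01,.01).ravel()
    h=np.array(W(.012,.085,0))[:2];n=np.array([-v[1],v[0]])
    a=np.arctan2(v[1],v[0])-pen[2]   # line heading in pen frame
    return (np.pi/2-a)%np.pi, float(n@(h-v[2:])), len(P)
E
python3 - <<'E'
from h import *
np.set_printoptions(precision=3,suppress=True)
th,off,n=gate_angle();print("gate",th,off,n)
for z in(.22,.103):
    pq=gate_pose(th,.06,z);print(pq[0])
    (move_ptp(*pq) if z>.2 else servo_line(*pq,rate=.15,contact_N=6))
f0=fn(th);print("base",f0,current_joint_pos())
servo_line(*gate_pose(th,.018),rate=.06,contact_N=4)
ths=np.arange(th,.42,-.16).tolist()+[.40]
for t in ths[1:]:
    s=servo_line(*gate_pose(t,.016),rate=.09,contact_N=10)
    print(round(t,2),s,round(fn(t),2))
    if s:break
print(current_clock());c=capture("scene");cv2.imwrite("pics/s3.png",c["image"])
E
```

```text
gate 1.6461896182682851 -0.0043980794986495965 2148
[np.float64(0.452792134644529), np.float64(0.2292048424682888), 0.22]
[np.float64(0.452792134644529), np.float64(0.2292048424682888), 0.103]
base 0.5454733089757743 [ 0.332  0.375  1.841 -0.     0.925  0.512]
1.49 False 0.89
1.33 False 0.57
1.17 False 0.72
1.01 False 1.07
0.85 False 0.43
0.69 False 1.88
0.53 False 2.0
0.4 False 2.84
19.3333
```

View pics/s3.png

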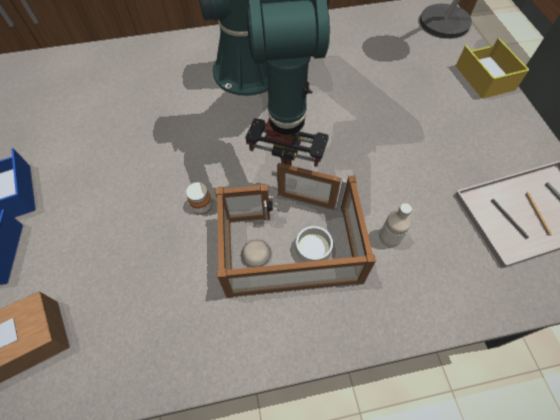

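The gate follows the fingers and stands about 0.4 rad open, with its free edge at (280,190). Now I'll press it shut in small steps and watch the force.

Run:
```python
from h import *
th=.40;pk=0;log=[];t0=current_clock();why="end"
while th>-.20 and current_clock()-t0<22:
    th-= .03 if th>.27 else .006
    s=servo_line(*gate_pose(th,.016),rate=.03 if th>.27 else .02,contact_N=7)
    f=np.mean([fn(th) for _ in range(3)]);log.append((round(th,3),round(f,1)));pk=max(pk,f)
    if f>15.5 or s:why=f"force {s}";break
    if pk>5 and f<.55*pk:why="snap";break
print(why,pk,log,current_clock())
```

```text
snap 11.309141821817127 [(0.37, np.float64(1.8)), (0.34, np.float64(1.4)), (0.31, np.float64(2.3)), (0.28, np.float64(2.6)), (0.25, np.float64(2.3)), (0.244, np.float64(1.7)), (0.238, np.float64(2.8)), (0.232, np.float64(2.3)), (0.226, np.float64(2.6)), (0.22, np.float64(1.7)), (0.214, np.float64(3.2)), (0.208, np.float64(2.4)), (0.202, np.float64(2.3)), (0.196, np.float64(2.2)), (0.19, np.float64(2.3)), (0.184, np.float64(2.7)), (0.178, np.float64(2.1)), (0.172, np.float64(2.5)), (0.166, np.float64(2.0)), (0.16, np.float64(2.0)), (0.154, np.float64(3.4)), (0.148, np.float64(2.6)), (0.142, np.float64(3.0)), (0.136, np.float64(2.0)), (0.13, np.float64(2.4)), (0.124, np.float64(2.3)), (0.118, np.float64(2.6)), (0.112, np.float64(2.5)), (0.106, np.float64(2.9)), (0.1, np.float64(2.0)), (0.094, np.float64(3.6)), (0.088, np.float64(3.0)), (0.082, np.float64(2.1)), (0.076, np.float64(3.2)), (0.07, np.float64(3.1)), (0.064, np.float64(2.2)), (0.058, np.float64(2.1)), (0.052, np.float64(2.7)), (0.046, np.float64(3.0)), (0.04, np.float64(6.2)), (0.034, np.float64(6.4)), (0.028, np.float64(7.2)), (0.022, np.float64(8.0)), (0.016, np.float64(7.8)), (0.01, np.float64(8.1)), (0.004, np.float64(9.5)), (-0.002, np.float64(9.9)), (-0.008, np.float64(10.5)), (-0.014, np.float64(9.7)), (-0.02, np.float64(10.2)), (-0.026, np.float64(10.1)), (-0.032, np.float64(11.3)), (-0.038, np.float64(5.8))] 32.95
```

Run:
```python
from h import *
th=-.038
print(fn(th))
for i in range(3):
    th-=.004;s=servo_line(*gate_pose(th,.016),rate=.02,contact_N=5);f=np.mean([fn(th) for _ in range(3)]);print(th,s,f)
    if f>9 or s or f<3.5:break
# release slowly and watch the force: latched -> drops to ~0 quickly; unlatched -> spring follows
for d in(.020,.024,.028,.034,.042):
    servo_line(*gate_pose(th,d),rate=.03);print(d,round(np.mean([fn(th) for _ in range(3)]),2))
c=capture("side");cv2.imwrite("pics/s4.png",c["image"]);print(gate_angle("side"),current_clock())
```

```text
5.779482459815111
-0.041999999999999996 False 5.079810340415573
-0.046 False 2.127770814101602
0.02 0.17
0.024 -0.32
0.028 0.52
0.034 0.15
0.042 -0.25
(np.float64(3.0915995440443576), -0.004006074438695668, 902) 35.2167
```

View pics/s4.png

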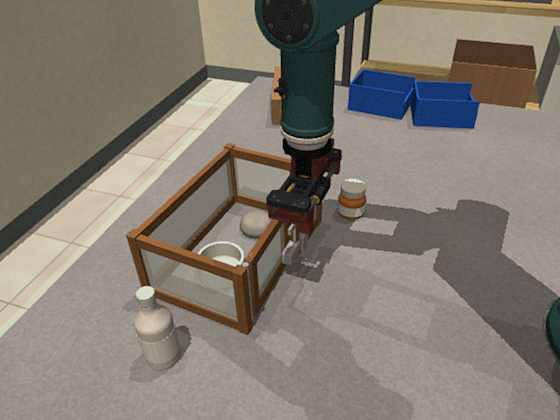

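The gate is shut along the pen's front, from (250,310) to (300,230), with no force on the fingers after backing off, so it is latched at about −0.05 rad. Next I'll retreat and check again.

Run:
```python
from h import *
servo_line(*gate_pose(-.046,.09),rate=.1)
p=current_position();servo_line([p[0]-.02,p[1],.24],rate=.15);sleep(1)
c=capture("scene");cv2.imwrite("pics/s5.png",c["image"])
print(gate_angle("side")[0]-np.pi,current_clock())
```

```text
-0.04677588923903908 38.075
```

View pics/s5.png

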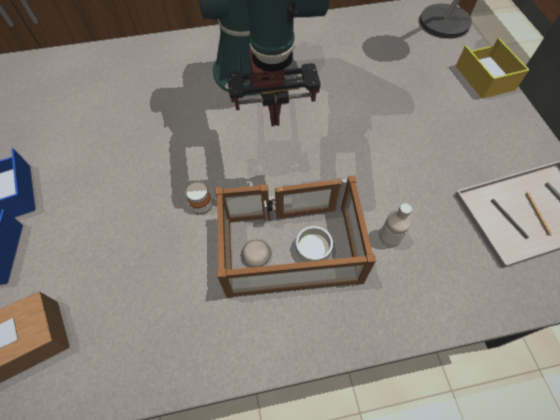

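The gate stays shut (free edge at (278,205), angle −0.047) and the robot is clear of everything. The crock is upright inside at (314,246), and the jar, bottle and stone are where they were.

```bash
python3 -c "
from bench import *
print(close_job())"
```

```text
the job is handed in; nothing more can be done
None
```

The job is handed in: the crock stands upright well inside the pen, the gate is latched shut (about −0.047 rad, highest push reading about 11 N), and the bottle, jar and stone look unmoved, at about 38 s on the robot's clock.

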